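# Dispense one key tag and nudge it onto the square pad

### The arm

A 6-joint arm with a two-finger parallel gripper is mounted at the origin on the work surface. World frame = base frame: x ahead of the robot, y to its left, z up, the work surface at z = 0. Lengths are in mm, angles in rad, forces in N, time in s.
With the tool pointing down it reaches from about 400 to 925 mm from the base axis. Payload 12.5 kg.
Tool frame: the origin (TCP) lies midway between the tips of the shut fingers; the grasp point (between the pads) lies 19 mm behind it (env.grip_depth is the distance from the TCP to the grasp point, in mm); z points along the fingers, y is the line along which they close (so a half turn about z gives the same grasp; the last joint's range is limited). The gripper opens to 95 mm and grips with 3 to 60 N. Pads are 20 mm wide; open, the fingers measure 119 mm over their backs; the gripper's body (75 mm by 180 mm) begins 59 mm behind the grasp point.
Start: joints at [1.228, 0.491, 1.559, -0, 1.092, -0.106], TCP at [146.602, 607.581, 214.661] pointing down, gripper open.
Joint ranges: [-3.1, 3.1], [-0.84, 2.19], [0.05, 2.79], [-1.13, 4.28], [0.06, 2.93], [-2.69, 2.69]. Speed limits (rad/s): [2.22, 2.22, 2.79, 3.14, 3.14, 3.14].

### API

Orientations are given as [roll, pitch, yaw] about the fixed x, y, z axes, in that order (R = Rz(yaw) Ry(pitch) Rx(roll)).
In Python, from cell import monitor, viewer, order, env gives the robot as it stands.
- The arm moves only by the tool move_arm, never from a script. Its argument "moves" is one flat list of numbers, 4 for each row, row after row: the shift along the tool's x, y, z normalised to -1 to 1, where 1 is 0.15 m, then the turn about the tool's z normalised to -1 to 1, where 1 is pi/2 rad. A call has 1 to 10 rows; each row shifts and turns the commanded pose from where the row before left it, along the tool's axes as they then stand; what a row does not reach is not made up. A row lasts 1/8 s, in which the tool goes at most 62.5 mm and 10.7 degrees, less where a joint would pass 70% of its speed; a pose out of reach is approached as far as the arm can. A call with a number of a shift or a turn outside -1 to 1 is refused whole. A call with a gripper value outside its range is refused whole. "claw" is the finger opening in mm, from 0 to 95.1, set as the call begins (left out, the last holds). The fingers move at their own pace and stop on an object; the grip force is fixed at half the most. Time passes only in rows, so rows that do not move let the fingers close. It gives the time, the measured TCP pose, the force, the opening and the grip force at its end, in the units of the state.
- monitor.state(): the state, without advancing time (a new reading comes with each control period).
- viewer.read_camera(name): name is "scene" or "top" or "wrist"; returns the picture (420x560x3 uint8, red, green, blue); there is no depth.
- viewer.camera_info(name): a dict with "K" (3x3 intrinsics, pixels), "dist_coeffs" ([k1, k2, p1, p2, k3] as OpenCV has them; the pictures are not rectified), "camera_from_world" (4x4, takes a point from world to camera coordinates). Camera axes: x right, y down, z forward; pixel columns grow to the right and rows downward; lengths in mm; the calibration is good to about 2 mm. A picture is of the moment at which its call begins: read the wrist's pose just before it. camera_info takes no time and is no camera call; for the wrist camera it gives the pose at the moment of the call.
- order.job_done(): hands the job in; it is judged then, once.
The state is a dict: "t": time; "joints": joint angles; "qvel": joint speeds; "tau": joint torques, N m; "eef_pos": TCP position; "tcp_rot": TCP orientation; "ft_force": force on the tool from outside, world axes, zero at the start; "moment": the same for the moment, N m; "opening": opening from 0.0 (shut) to 1.0 (fully open); "grip_force": force on a finger pad.
Only numpy, scipy, OpenCV 4.12 (cv2) and the standard library are available. Lean on these libraries where they do the work, as an engineer would, in place of code of your own. Each camera call takes 0.05 s, during which the arm holds its last target. There are 200 camera calls.

### The job

Press the dispenser's plunger fully home once and let it come back up, so that a single key tag slides out onto the shelf. Then nudge that tag aside with the fingertips, without picking it up, until it lies wholly on the square pad (not the round one). Leave the other tags in the dispenser and everything else on the shelf undisturbed.

Things in the scene. Friction and masses are not known exactly. Their poses are not given: they have to be found in the camera images.
- dispenser: key-tag dispenser screwed to the shelf (does not move). Origin: on the shelf surface, under the axis of its square magazine. Its own -x is the way tags come out, +x runs back over the housing. Seen from above 113 mm long (x from -22 to +90 mm) and 45 mm wide, feet 66 mm wide; magazine x from -22 to +22 mm, 44 mm high, open at the top and bottomless, so the tags stand on the shelf itself; housing behind it 60 mm high, carrying the plunger
- plunger (a joint): travel of the plunger, m: 0 up, 0.020 pressed fully home. A spring brings it back up: about 2 N to start moving it, 6 N fully down. It drives a blade forward 3 times as far, which pushes the lowest tag out; every full press ejects one tag, and the next drops down when the plunger is back up
- plunger_top (a point): centre of the top face of the plunger's black round cap (28 mm across, 8 mm thick); 98 mm above the shelf when up, 55 mm behind the magazine axis (dispenser +x). Nothing near it stands higher
- outlet (a point): point on the shelf 58.5 mm in front (dispenser -x) of the magazine axis, where the centre of a gently ejected tag comes to rest: flat on the shelf, about 19 mm clear of the magazine's front wall
- tag1: the lowest key tag, the one that comes out: a loose white plastic disc 34 mm across, 9 mm thick, 12 to 22 g, lying flat; origin at the centre of its underside, z up. Starts in the magazine, on the shelf
- tag2: second tag in the stack, same disc; starts with its underside 9 mm up, drops to the shelf after tag1 has gone. Stays in the magazine
- tag3: third tag, same disc, starts 18 mm up. Stays in the magazine
- tag4: top tag, same disc, starts 27 mm up. Stays in the magazine
- square_pad: dark rubber SQUARE, 90 x 90 mm, let into the shelf flush with its surface (no edge to catch on), to the left or right of the outlet; origin at its centre, at shelf height, x and y parallel to its sides. This is where the tag goes
- round_pad: dark rubber DISC, 90 mm across, inlaid flush in the same way on the other side of the outlet; origin at its centre. Not where the tag goes
- dish: bystander: bone-coloured ceramic bowl, 96 mm across, 28 mm high, loose; holds the marble; origin at the centre of its underside
- tag_holder: bystander: grey plastic key-tag holder, base 36 x 60 mm, 56 mm high, loose; origin at the centre of its underside
- padlock: bystander: brass padlock standing upright, 20 x 40 mm, 56 mm high over its steel shackle, loose; origin at the centre of its underside
- jar: bystander: small glass jar with metal cap, 48 mm across, 60 mm high, loose; origin at the centre of its underside
- tape_measure: bystander: black tape measure standing on edge, 66 x 34 mm, 55 mm high, loose; origin at the centre of its underside
- bell: bystander: little brass counter bell, 48 mm across, 46 mm high, loose; origin at the centre of its underside
- marble_center (a point): bystander: centre of a 24 mm glass marble lying loose in the dish
There are look-alikes about, which are no part of the job. What is shaped like the dispenser but purple or turquoise is not meant.

How it is judged:
By the outcome, as a careful person would: the job done as asked, in the order asked, and still so for the second after the job is handed in, with the robot touching nothing.
It also fails if it takes over 58 s, if anything falls off the work surface, if the arm or the gripper's body presses on something with over 40 N, if the wrist force passes 120 N, or if a joint passes its speed limit or range.

## Working session

There is one attempt and no reset: what is moved stays moved. The work goes in short steps, Python scripts to look and compute and a tool call to move; the robot and the scene stay as the last step left them, time stands still between calls to the robot, and variables do not carry over. Pictures are saved under pics/ and viewed, at most 10 in all, crops included, and the job is handed in when it is done.

Besides the shell and the picture viewer there is one more tool, called after "Request:" as name(argument=value, ...) on one line, values as JSON. move_arm: Moves the arm, as the interface text tells. Scaled input: -1 to 1 covers 0.15 m each way for a shift and pi/2 rad each way for a turn. Its arguments: {"type":"object","properties":{"moves":{"type":"array"},"claw":{"type":"number"}},"required":["moves"]}

```bash
mkdir -p pics; cat > h.py <<'E'
import numpy as np, cv2
from cell import monitor, viewer, order, env
def snap(n,f):
    s=monitor.state(); i=viewer.camera_info(n); im=viewer.read_camera(n)
    cv2.imwrite('pics/'+f,im[:,:,::-1]); np.savez('pics/'+f+'.npz',K=i['K'],d=i['dist_coeffs'],T=i['camera_from_world']); return im
def p2w(f,uv,z):
    c=np.load('pics/'+f+'.npz'); T=c['T']; R,t=T[:3,:3],T[:3,3]
    p=cv2.undistortPoints(np.array(uv,float).reshape(-1,1,2),c['K'],c['d']).reshape(-1,2)
    r=np.c_[p,np.ones(len(p))]@R; o=-R.T@t
    z=np.broadcast_to(z,len(p)); return o+r*((z-o[2])/r[:,2])[:,None]
def w2p(f,P):
    c=np.load('pics/'+f+'.npz'); T=c['T']
    return cv2.projectPoints(np.array(P,float).reshape(-1,1,3),cv2.Rodrigues(T[:3,:3])[0],T[:3,3],c['K'],c['d'])[0].reshape(-1,2)
E
python3 - <<'E'
from h import *
a=snap('top','top0.png');b=snap('scene','sc0.png')
cv2.imwrite('pics/top0b.png',cv2.resize(a[:,:,::-1],(800,600),interpolation=cv2.INTER_CUBIC))
s=monitor.state();print(s['eef_pos'],s['tcp_rot'],s['t'],s['ft_force'])
E
```

```text
[146.53599249 607.36990111 214.11828777] [-3.14060897e+00 -9.01212343e-05  2.90481948e+00] 0.1 [-0.46492681  0.28396602  0.3181324 ]
```

View pics/top0b.png

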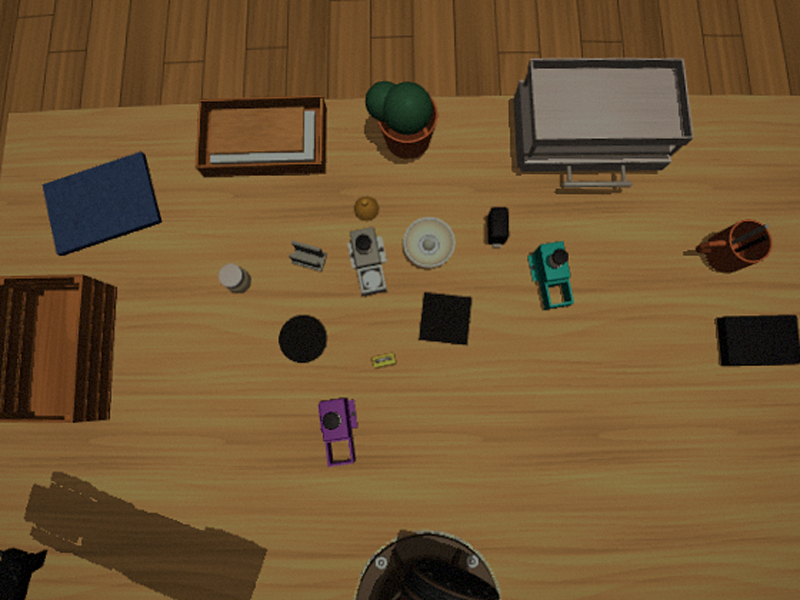

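View pics/sc0.png

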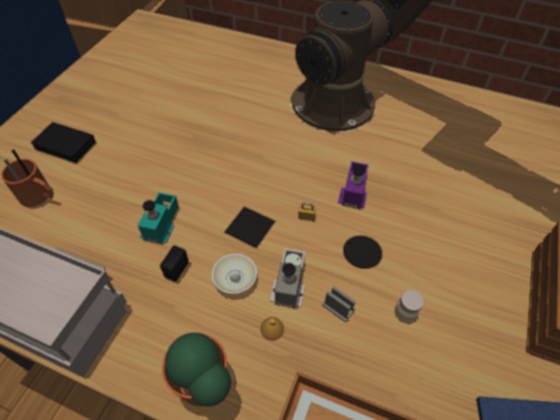

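The three dispenser-shaped things (enlarged top view) are grey (368,260), turquoise (552,273) and purple (337,430). The grey one is meant: it isn't an excluded colour, holds white tags, and stands between the pads. The square pad is at (445,318) and the round pad at (302,338). I'll confirm in a crop.

```bash
python3 - <<'E'
from h import *
a=cv2.imread('pics/top0.png')[140:270,190:350]
cv2.imwrite('pics/crop0.png',cv2.resize(a,None,fx=5,fy=4.6,interpolation=cv2.INTER_CUBIC) if 0 else cv2.resize(a[:120],(800,600),interpolation=cv2.INTER_CUBIC))
E
```

```text
(no output)
```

View pics/crop0.png

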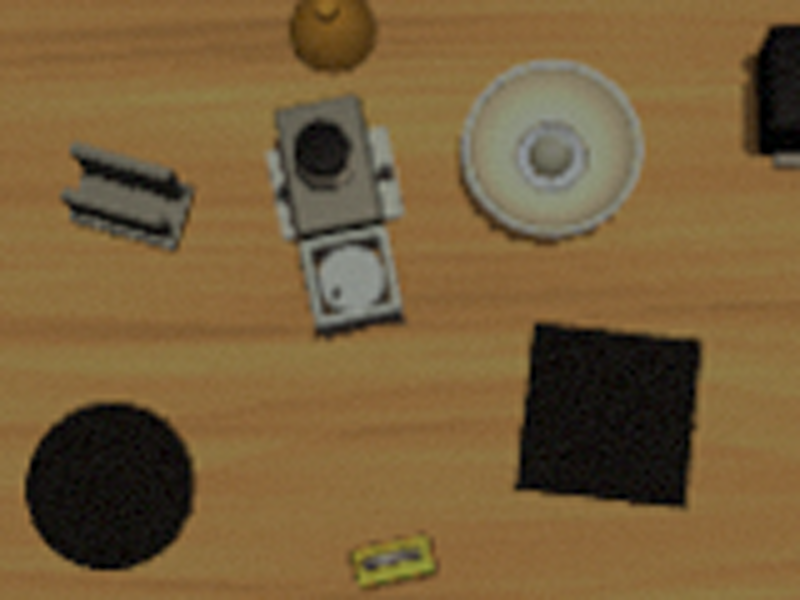

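The crop confirms the grey dispenser holds the white tags: cap at (322,152), magazine tag at (353,278), square pad corners at about (537,323), (700,340), (686,507) and (518,489).

```bash
python3 - <<'E'
from h import *
f='top0.png'
g=lambda l,z:p2w(f,np.array(l)/5.+[190-.4,140-.4],z).round(1)
cap=g([(322,152)],98)[0];tag=g([(353,278)],36)[0];
mag=g([(318,326),(402,314),(300,238),(384,225)],44)
sq=g([(537,323),(700,340),(686,507),(518,489)],0)
print('cap',cap,'tag4',tag,'mag',mag.tolist(),mag.mean(0));print('sq',sq.tolist(),sq.mean(0))
d=cap-mag.mean(0);print('dir',d[:2],np.hypot(*d[:2]),np.arctan2(d[1],d[0]))
e=mag[2:].sum(0)-mag[:2].sum(0);print(np.arctan2(e[1],e[0])); e=mag[0]-mag[1]+mag[2]-mag[3];print(np.arctan2(-e[0],e[1]))
print('padlock',g([(395,560)],20),'round',g([(110,487)],0),'dish',g([(552,150)],28),'holder',g([(130,195)],56),'bell',g([(333,25)],23),'jar',p2w(f,[(235*.7,275*.7)],60))
E
```

```text
cap [622.5 100.6  98. ] tag4 [571.7  90.   36. ] mag [[545.4, 107.5, 44.0], [550.9, 64.5, 44.0], [591.5, 116.6, 44.0], [597.5, 73.3, 44.0]] [571.325  90.475  44.   ]
sq [[552.7, -5.2, 0.0], [542.0, -91.4, 0.0], [453.6, -81.1, 0.0], [464.5, 6.6, 0.0]] [503.2   -42.775   0.   ]
dir [51.175 10.125] 52.16700346004163 0.19532789362354566
0.19074837898328273
0.13247563096854653
padlock [[427.3  70.5  20. ]] round [[469.  221.6   0. ]] dish [[639.8 -14.3  28. ]] holder [[613.1 202.5  56. ]] bell [[712.2 100.8  23. ]] jar [[578.55818115 332.52115495  60.        ]]
```

Request:
move_arm(moves=[0,0,0,-0.093,-0.217,-0.192,0,0,-0.217,-0.192,0,0,-0.217,-0.192,0,0,-0.217,-0.192,0,0,-0.217,-0.192,0,0,-0.217,-0.192,0,0,-0.217,-0.192,0,0,-0.217,-0.192,0,0,0,0,0,0], claw=0)

```text
t: 1.35
eef_pos: [386.5, 352.9, 214.4]
tcp_rot: [-3.141, -0.0, 3.048]
ft_force: [0.1, -0.1, 0.4]
opening: 0.026
grip_force: 0.0
```

Request:
move_arm(moves=[-0.217,-0.191,0,0,-0.217,-0.191,0,0,-0.217,-0.191,0,0,-0.217,-0.191,0,0,-0.217,-0.191,0,0,-0.217,-0.191,0,0,-0.217,-0.191,0,0,-0.217,-0.191,0,0,0,0,0.2,0,0,0,0.2,0])

```text
t: 2.6
eef_pos: [623.6, 103.2, 153.6]
tcp_rot: [3.141, -0.0, 3.051]
ft_force: [-0.5, 0.7, 0.3]
opening: 0.004
grip_force: 0.0
```

```bash
python3 - <<'E'
from h import *
a=snap('wrist','w1.png');snap('scene','sc1.png');s=monitor.state();print(s['eef_pos'],s['tcp_rot'],s['ft_force'])
print(w2p('w1.png',[[624,100.4,98],s['eef_pos'],[571.5,90.3,44]]))
print(w2p('sc1.png',[[624,100.4,98],s['eef_pos'],[571.5,90.3,44]]))
c=cv2.imread('pics/sc1.png')[200:350,200:360]
cv2.imwrite('pics/w1b.png',np.hstack([cv2.resize(a[:,:,::-1],(400,300)),cv2.resize(c,(400,375))[:300]]))
E
```

```text
[621.99936029 103.42395349 151.53694047] [-3.14097944 -0.00563605  3.0512331 ] [-0.25904123  0.52997164 -0.09706409]
[[278.99418936 230.1569456 ]
 [283.69166791 258.55218414]
 [260.39707018 146.10834299]]
[[289.75841896 267.15829138]
 [292.49894661 252.24272521]
 [293.54928437 258.31301623]]
```

View pics/w1b.png

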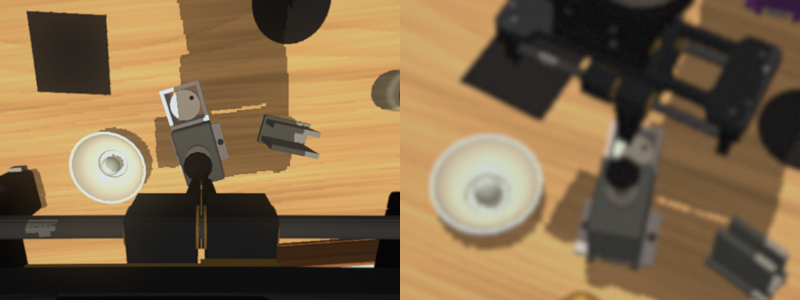

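The wrist view shows the cap at about (277,228) in full-size pixels, against a predicted (279,230), so the alignment is good. I'll lower to just above it and press slowly.

Request:
move_arm(moves=[-0.01,-0.018,0.1,0,0,0,0.12,0,0,0,0.09,0,0,0,0,0,0,0,0.013,0,0,0,0.013,0,0,0,0.013,0,0,0,0.013,0,0,0,0,0])

```text
t: 3.82
eef_pos: [624.8, 99.9, 100.2]
tcp_rot: [3.142, -0.0, 3.051]
ft_force: [0.1, -0.2, -0.1]
opening: 0.004
grip_force: 0.0
```

Request:
move_arm(moves=[0,0,0.013,0,0,0,0.013,0,0,0,0.013,0,0,0,0.013,0,0,0,0.013,0,0,0,0.013,0,0,0,0.013,0,0,0,0.013,0,0,0,0.013,0,0,0,0,0])

```text
t: 5.08
eef_pos: [625.0, 99.9, 82.7]
tcp_rot: [3.141, 0.0, 3.051]
ft_force: [-0.1, 1.1, 4.4]
opening: 0.003
grip_force: 2.4
```

Request:
move_arm(moves=[0,0,0.013,0,0,0,0.013,0,0,0,0.007,0,0,0,0,0])

```text
t: 5.58
eef_pos: [625.0, 99.9, 78.3]
tcp_rot: [3.141, 0.001, 3.051]
ft_force: [-2.0, -0.9, 9.2]
opening: 0.005
grip_force: 4.4
```

Request:
move_arm(moves=[0,0,0.007,0,0,0,0,0,0,0,0,0])

```text
t: 5.95
eef_pos: [625.0, 99.9, 78.1]
tcp_rot: [3.141, 0.001, 3.051]
ft_force: [-4.5, -0.3, 17.6]
opening: 0.007
grip_force: 8.7
```

The force is climbing with no further travel, so the plunger is fully home. I'll release it and look.

Request:
move_arm(moves=[0,0,-0.03,0,0,0,-0.05,0,0,0,-0.08,0,0,0,-0.2,0,0,0,-0.25,0,0,0,-0.2,0,0,0,0,0])

```text
t: 6.82
eef_pos: [625.5, 99.9, 200.7]
tcp_rot: [3.141, 0.004, 3.051]
ft_force: [0.1, 0.3, -0.2]
opening: 0.007
grip_force: 0.0
```

```bash
python3 - <<'E'
from h import *
a=snap('wrist','w2.png');s=monitor.state();print(s['eef_pos'],s['tcp_rot'],s['ft_force'])
print(w2p('w2.png',[[514,79.8,9],[503.2,-42.8,0],[571.5,90.3,44]]))
cv2.imwrite('pics/w2b.png',cv2.resize(a[:,:,::-1],(800,600),interpolation=cv2.INTER_CUBIC))
E
```

```text
[624.82905419  99.88037853 198.99152959] [3.14135016e+00 1.09725793e-03 3.05091515e+00] [-0.86174842 -0.00376022  0.38716396]
[[251.10818576  75.95219582]
 [126.66711399  76.85717958]
 [266.66950004 138.3702366 ]]
```

View pics/w2b.png

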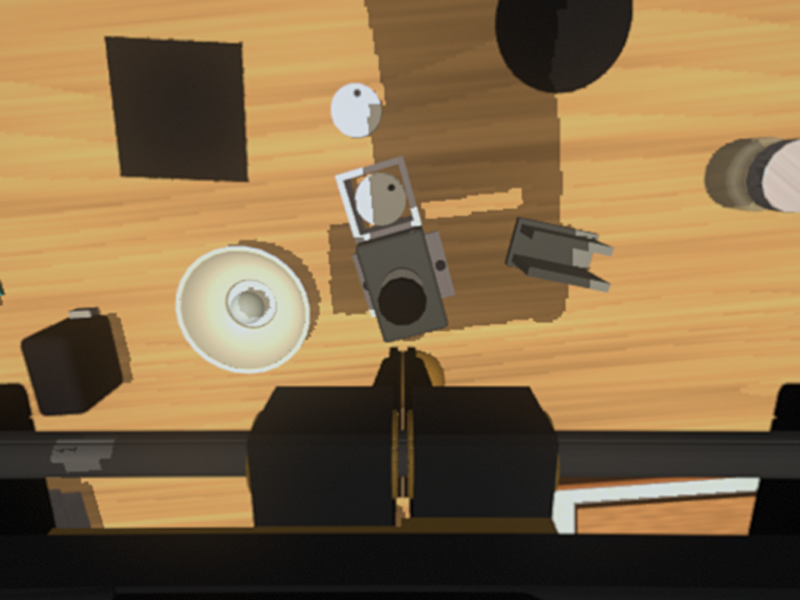

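The tag is out at (356,110) in the enlarged picture, the stack has dropped in the magazine at (382,199), and the square pad corners are (105,37), (242,43), (248,182) and (121,176).

```bash
python3 - <<'E'
from h import *
g=lambda l,z:p2w('w2.png',(np.array(l)+.5)*.7-.5,z).round(1)
print(g([(356,110)],9)); s=g([(105,37),(242,43),(248,182),(121,176)],0);print(s.tolist(),s.mean(0))
E
```

```text
[[514.6  77.7   9. ]]
[[454.6, -82.9, 0.0], [465.7, 6.4, 0.0], [554.8, -5.7, 0.0], [542.8, -94.6, 0.0]] [504.475 -44.2     0.   ]
```

Request:
move_arm(moves=[0.24,0.039,0,0,0.24,0.039,0,0,0.24,0.039,0,0,0,0,0.3,0,0,0,0.3,0,0,0,0.3,0,0,0,0.28,0,0,0,0,0,0,0,0,0])

```text
t: 8.0
eef_pos: [519.1, 127.2, 22.0]
tcp_rot: [3.142, -0.0, 3.051]
ft_force: [-0.3, -0.3, 1.0]
opening: 0.006
grip_force: 0.0
```

Request:
move_arm(moves=[0,0,0.06,0,0,0,0.057,0,0,0,0,0,0,-0.04,0,0,0,-0.04,0,0,0,-0.03,0,0,0,-0.02,0,0,0,-0.02,0,0,0,-0.03,0,0,0,-0.04,0,0])

```text
t: 9.25
eef_pos: [515.9, 94.0, 3.7]
tcp_rot: [3.141, 0.0, 3.051]
ft_force: [0.1, -0.1, -0.2]
opening: 0.01
grip_force: 0.1
```

Request:
move_arm(moves=[0,-0.04,0,0,0,-0.04,0,0,0,-0.04,0,0,0,-0.04,0,0,0,-0.04,0,0,0,-0.02,0,0,0,0,0,0])

```text
t: 10.12
eef_pos: [512.9, 61.2, 3.7]
tcp_rot: [3.142, 0.0, 3.051]
ft_force: [0.9, 0.1, -0.4]
opening: 0.003
grip_force: 0.0
```

```bash
python3 - <<'E'
from h import *
a=snap('wrist','w3.png');b=snap('top','t3.png');s=monitor.state();print(s['eef_pos'],s['tcp_rot'],s['ft_force'])
c=b[170:260,230:350,::-1]
cv2.imwrite('pics/w3b.png',np.hstack([cv2.resize(a[:,:,::-1],(400,300)),cv2.resize(c,(400,300),interpolation=cv2.INTER_CUBIC)]))
E
```

```text
[512.95258926  61.45883427   3.72342063] [3.14150063e+00 1.58623842e-05 3.05089270e+00] [-0.23459774  0.33561865 -1.34277798]
```

View pics/w3b.png

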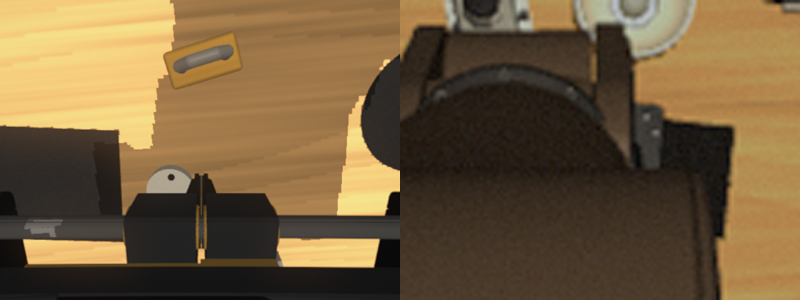

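The wrist view shows the tag against the finger (left edge about 147, top about 165 in the half-size picture). I'll compare this with the predicted circle.

```bash
python3 - <<'E'
from h import *
t=np.linspace(0,2*np.pi,90)
for dx in(-6,0,6):
  for dy in (0,-5):
    p=w2p('w3.png',np.c_[510.3+dx+17*np.cos(t),32.6+dy+17*np.sin(t),9+0*t])*400/560
    print(dx,dy,'top',p[:,1].min().round(1),'left',p[:,0].min().round(1),'right',p[:,0].max().round(1), p[np.argmin(p[:,1])][0].round(1))
E
```

```text
-6 0 top 160.2 left 137.1 right 185.3 160.6
-6 -5 top 160.8 left 130.1 right 178.3 153.4
0 0 top 168.3 left 138.5 right 186.2 161.7
0 -5 top 169.0 left 131.5 right 179.2 154.6
6 0 top 176.4 left 139.8 right 187.1 162.9
6 -5 top 177.0 left 132.9 right 180.2 155.8
```

The tag is at about (508,39), 3 mm off the finger's centre line. I'll back off, recentre and push on.

Request:
move_arm(moves=[0,0.03,0,0,0.025,0,0,0,0,-0.02,0,0,0,-0.03,0,0,0,-0.04,0,0,0,-0.04,0,0,0,-0.04,0,0,0,-0.04,0,0,0,-0.04,0,0,0,0,0,0])

```text
t: 11.48
eef_pos: [506.2, 28.5, 3.7]
tcp_rot: [3.142, -0.0, 3.05]
ft_force: [0.3, -0.1, 0.3]
opening: 0.006
grip_force: 0.0
```

```bash
python3 - <<'E'
from h import *
a=snap('wrist','w4.png');s=monitor.state();e=s['eef_pos'];print(e,s['ft_force'])
cv2.imwrite('pics/w4b.png',cv2.resize(a[150:330,100:340,::-1],(800,600),interpolation=cv2.INTER_CUBIC))
t=np.linspace(0,2*np.pi,90)
for dx in(-9,-6,-3,0,3):
    p=(w2p('w4.png',np.c_[e[0]-2.1+dx+17*np.cos(t),e[1]-22.9+17*np.sin(t),9+0*t])-[100,150])*800/240
    print(dx,'top',p[:,1].min().round(1),'left',p[:,0].min().round(1), p[np.argmin(p[:,1])][0].round(1))
E
```

```text
[506.20463488  28.68080636   3.70680823] [ 0.31025006  0.25605579 -0.71810986]
-9 top 228.1 left 343.1 453.7
-6 top 247.5 left 346.1 456.3
-3 top 266.6 left 349.0 458.8
0 top 285.7 left 352.0 461.3
3 top 304.5 left 354.9 463.8
```

View pics/w4b.png

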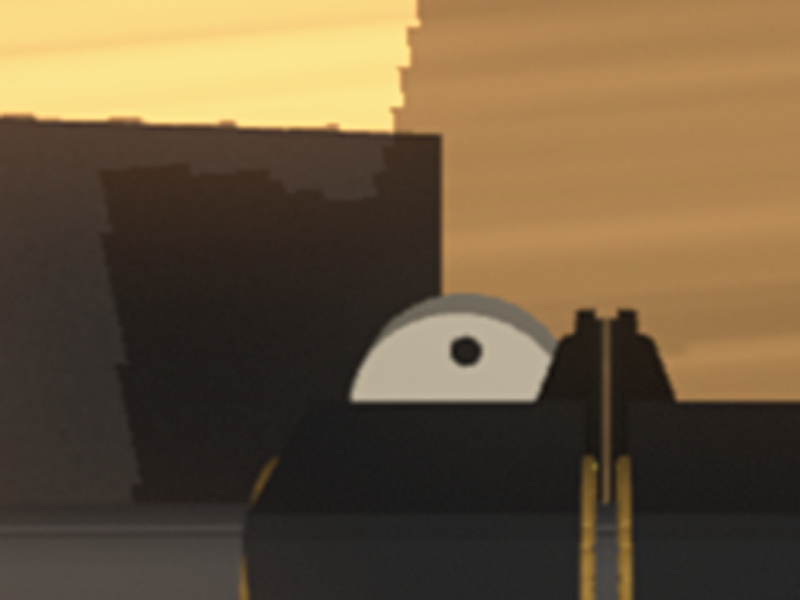

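The tag's top-face apex is at (463,310), so it sits at about (507,6), 3–4 mm off the finger's centre. I'll recentre and push the last 49 mm.

Request:
move_arm(moves=[0,0.03,0,0,-0.025,0,0,0,0,-0.02,0,0,0,-0.03,0,0,0,-0.04,0,0,0,-0.04,0,0,0,-0.04,0,0,0,-0.04,0,0,0,-0.04,0,0,0,-0.04,0,0])

```text
t: 12.78
eef_pos: [506.4, -10.7, 3.7]
tcp_rot: [3.142, -0.0, 3.051]
ft_force: [0.7, 0.3, 0.1]
opening: 0.007
grip_force: 0.0
```

Request:
move_arm(moves=[0,-0.04,0,0,0,-0.02,0,0,0,-0.01,0,0,0,0,0,0,0,0.03,0,0,0,0.1,0,0,0,0,-0.2,0,0,0,-0.35,0,-0.3,0,-0.35,0,-0.35,0,-0.3,0])

```text
t: 14.02
eef_pos: [595.8, -8.1, 177.0]
tcp_rot: [3.141, 0.001, 3.052]
ft_force: [0.1, -0.0, 0.1]
opening: 0.004
grip_force: 0.0
```

Request:
move_arm(moves=[-0.2,0.1,0,0,0,0,0,0,0,0,0,0])

```text
t: 14.4
eef_pos: [625.2, 3.7, 173.6]
tcp_rot: [3.142, -0.002, 3.052]
ft_force: [0.7, -0.1, -0.2]
opening: 0.005
grip_force: 0.0
```

```bash
python3 - <<'E'
from h import *
a=snap('wrist','w5.png');s=monitor.state();print(s['eef_pos'],s['t'])
cv2.imwrite('pics/w5b.png',cv2.resize(a[:,:,::-1],(800,600),interpolation=cv2.INTER_CUBIC))
E
```

```text
[625.10926897   3.37866969 173.78972726] 14.45
```

View pics/w5b.png

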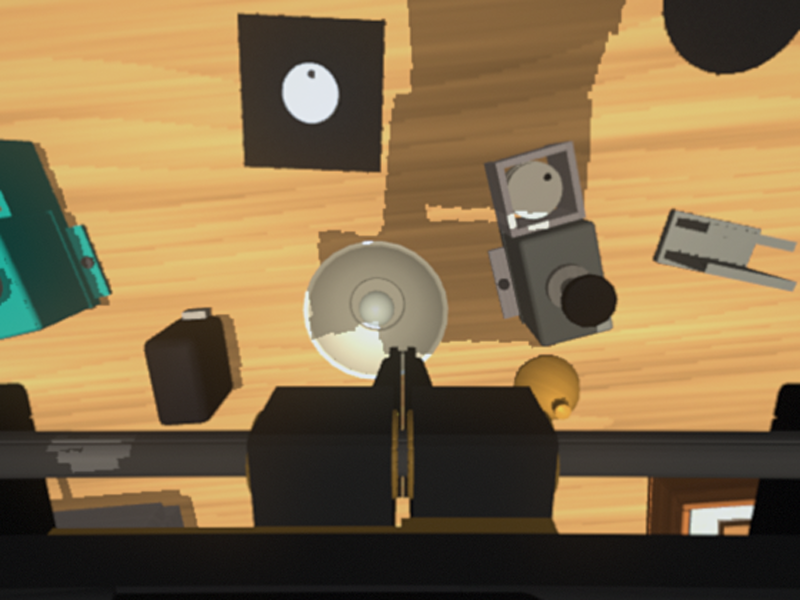

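The tag, at (310,93), lies at the centre of the square pad, well inside its edges. The other tags are still in the magazine, the dish and marble are in place, and the arm is clear.

```bash
python3 -c "
from h import *
print(order.job_done())"
```

```text
the job is handed in; nothing more can be done
None
```

I pressed the plunger fully home once, and one tag came out. I nudged it to the middle of the square pad and handed the job in at about 14.5 s, with the other tags still in the dispenser and nothing else in the last picture visibly moved.

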